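# Lock the charge-port collar and hold the sprung flap half open

## Task

Get the electric-car charge port ready for its flap-sensor check: first turn the lock collar on the side pod clockwise until its pointer stands at the white lock mark, then raise the port's sprung flap (it has a lift tongue) to 45 degrees from closed and finish while still holding it there with the fingers. It springs shut if let go, so do not release it at the end. Leave the other things on the bench where they are.

Things in the scene. Friction and masses are not known exactly. Their poses are not given: they have to be found in the camera images.
- port: Black charge-port housing fixed to the bench: open-topped box 170 x 170 mm, 90 mm high, covered by a flap, with the inlet inside. Origin: centre of its underside; x points from the tongue side (towards the robot) to the hinge side, y to the left, z up. Its position and yaw vary; a pod stands flush against each side (+y and -y).
- flap (a joint): Flap angle (rad): 0 closed and level, grows as the tongue edge rises, 0.785 is 45 degrees, stop at 1.6. Black plate 166 x 168 x 6 mm, 0.12 kg, turning about a level axis along the port's y through point flap_hinge. A spring always pulls it shut: lifting takes about 1 to 2 N at the tongue when closed, 2 to 3 N at 45 degrees; no catch.
- flap_hinge (a point): Point on the flap's hinge axis, in the middle of the far edge: 82 mm along the port's +x from its origin, 94 mm above the bench. It does not move with the flap.
- tongue (a point): Centre of the lift tongue: black bar 16 mm wide (along the hinge axis), 14 mm thick, sticking out 65 mm beyond the flap's edge on the robot's side, free on both sides and below. The point: 202 mm from the hinge axis, 37 mm beyond the edge; 94 mm above the bench when closed, 237 mm at 45 degrees. x along the bar to the hinge, y along the hinge axis. It may pivot between gripping fingers.
- lock_pod: Black block 110 x 140 mm, 55 mm high, fixed against one side of the port (left or right varies), square to the port. Carries the grey lock collar upright in the middle of its top. Origin: centre of its underside, axes as the port's.
- collar (a joint): Turn of the grey lock collar (rad), growing clockwise seen from above about the upright axis through point collar_base; starts at 0 to 0.3. 1.1 is locked (pointer at the mark); it can be turned on past it to 1.6, and stays where it is left (friction about 0.1 N m).
- collar_base (a point): On the collar's axis, level with the pod's top, 55 mm above the bench; fixed. Above this: flange 68 mm across up to 5 mm, then a body 46 mm across up to 36 mm with two flat-faced lugs on opposite sides from 5 to 36 mm: 52 mm over the flat faces, each face 24 mm wide. A fixed round plug 30 mm across in its middle stands 40 mm high.
- pointer (a point): Tip of the collar's pointer, a small tooth with a white line on the flange, 36 mm from the collar's axis. Its x axis points outwards from the collar's axis. The line through the two lugs is square to the pointer.
- lock_mark (a point): The lock mark: a white line on the pod's top, 45 mm from the collar's axis on the side away from the robot (the pod's +x).
- blank_pod: A block like the lock pod on the port's other side, closed with a plain fixed round cap 48 mm across and 32 mm high without lugs or pointer. Not part of the job. Origin: centre of its underside.
- screwdriver: Bystander: screwdriver with a black handle, 160 mm, lying in front of the left pod. Origin on its underside.
- tape_roll: Bystander: grey ring of tape 90 mm across, 22 mm high, lying behind the right pod. Origin: centre of its underside.
- socket_cap: Bystander: black plastic cap 42 mm across, 30 mm high, in front of the right pod. Origin: centre of its underside.
- mouse: Bystander: white computer mouse 100 x 58 x 33 mm behind the left pod. Origin: centre of its underside.
- screw_tray: Bystander: steel tray 100 x 80 x 25 mm, on the robot's right. Origin: centre of its underside.
- multimeter: Bystander: black hand multimeter 160 x 80 x 36 mm lying on the robot's left. Origin: centre of its underside.
- cleaner: Bystander: white bottle 56 mm across, 130 mm high, on the right, beyond the tray. Origin: centre of its underside.
Not all that is in view belongs to the job. What is shaped like the lock_pod but red is not meant.

How it is judged:
On the way, in this order (a step that is already met when the one before it is completed fails the run):
1. the lock collar stands at its locked mark, the flap still shut (value of joint collar between 0.98 and 1.22 rad and value of joint flap below 0.1 rad), for 0.3 s.
2. the fingers hold the flap at 45 degrees (value of joint flap between 0.698 and 0.873 rad and contact force between flap and the fingers above 0.5 N), for 0.3 s.
At the end, for the whole second after the job is handed in: The collar stands at its lock mark (1.1 rad, within 0.12), and the fingers, still touching the flap with more than 0.5 N, hold it still at 45 degrees, within 5 degrees (all of step 2 and value of joint collar between 0.98 and 1.22 rad and velocity of joint flap between -0.05 and 0.05 rad/s); the arm keeps its last pose, push and grip.
It fails at once if a bystander is pushed more than 30 mm (distance of any of screwdriver, tape_roll, socket_cap, mouse, screw_tray, multimeter, cleaner from where it was at the start of the episode above 0.03 m).
It also fails if it takes over 56 s, if anything falls off the work surface, if the arm or the gripper's body presses on something with over 40 N, if the wrist force passes 120 N, or if a joint passes its speed limit or range.

## Robot

A 6-joint arm with a two-finger parallel gripper is mounted at the origin on the work surface. World frame = base frame: x ahead of the robot, y to its left, z up, the work surface at z = 0. Lengths are in m, angles in rad, forces in N, time in s.
With the tool pointing down it reaches from about 0.35 to 0.875 m from the base axis. Payload 15.5 kg.
Tool frame: the origin (TCP) lies midway between the tips of the shut fingers; the grasp point (between the pads) lies 19 mm behind it; z points along the fingers, y is the direction in which the jaws open and shut (so a half turn about z gives the same grasp; the last joint's range is limited). The gripper opens to 85 mm and grips with 20 to 120 N. Pads are 22 mm wide; open, the fingers measure 114 mm over their backs; the gripper's body (76 mm by 85 mm) begins 54 mm behind the grasp point. The pads swing forward as they close: fully open they stand 13 mm farther back than shut.
Start: joints at [-1.405, 0.494, 1.345, -0, 1.302, -0.096], TCP at [0.161, -0.604, 0.231] pointing down, gripper open.
Joint ranges: [-2.91, 2.91], [-0.82, 2.16], [0.22, 2.67], [-1.22, 4.37], [0.12, 2.79], [-3.08, 3.08]. Speed limits (rad/s): [1.89, 1.89, 2.57, 3.01, 3.01, 3.01].

## Interface

Orientations are given as a rotation vector (axis times angle).
In Python, from station import r gives the robot as it stands.
- The arm moves only by the tool drive_tool, never from a script. Its argument "rows" is a list of rows, each a list of 5 numbers: the gripper's target within -1 to 1 (fully open at 1, half-way at 0, shut at -1), then the shift along the tool's x, y, z in m, then the turn about the tool's z in rad. A call has exactly 5 rows; each row shifts and turns the commanded pose from where the row before left it, along the tool's axes as they then stand; what a row does not reach is not made up. A row lasts 1/8 s, in which the tool goes at most 62.5 mm and 10.7 degrees, less where a joint would pass 70% of its speed; a pose out of reach is approached as far as the arm can. A call with a gripper value outside its range is refused whole. The fingers move at their own pace and stop on an object; the grip force is fixed at half the most. Time passes only in rows, so rows that do not move let the fingers close, or fill a call up. It gives the time, the measured TCP pose, the force and the opening at its end, in the units of the state.
- r.state(): the state, without advancing time (a new reading comes with each control period).
- r.snapshot(name): name is "scene" or "top"; returns a dict with "img" (384x512x3 uint8, red, green, blue), "fov_y" (degrees; the focal length in pixels is half the picture's height over the tangent of half this angle, whatever the lens; pixels are square), "cx", "cy" (the principal point, pixels), "k1" (the pictures are not rectified: a ray, as slopes to the right and down, at radius r is drawn at 1 + k1 r^2 times it, then the intrinsics apply), "position" and "attitude" of the camera in the world. Camera axes: x right, y down, z forward; pixel columns grow to the right and rows downward; lengths in m; the calibration is good to about 2 mm. A picture is of the moment at which its call begins. There is no depth.
- r.finish_job(): hands the job in, once; it reports no verdict.
The state is a dict: "clock": time; "joints": joint angles; "qvel": joint speeds; "effort": joint torques, N m; "ee_pos": TCP position; "eef_rot": TCP orientation; "wrist_force": force on the tool from outside, world axes, zero at the start; "torque": the same for the moment, N m; "gripper_width": finger opening in m.
Only numpy, scipy, OpenCV 4.12 (cv2) and the standard library are available. Lean on these libraries where they do the work, as an engineer would, in place of code of your own. Each camera call takes 0.05 s, during which the arm holds its last target.

## Working session

There is one attempt and no reset: what is moved stays moved. The work goes in short steps, Python scripts to look and compute and a tool call to move; the robot and the scene stay as the last step left them, time stands still between calls to the robot, and variables do not carry over. Pictures are saved under pics/ and viewed, and the job is handed in when it is done.

Besides the shell and the picture viewer there is one more tool, called as name(argument=value, ...), one argument or row to a line, values as JSON. drive_tool: Moves the arm, as the interface text tells. Its arguments: {"type":"object","properties":{"rows":{"type":"array"}},"required":["rows"]}

```bash
ls; mkdir -p pics
python3 - <<'E'
from station import r
import cv2
s=r.state(); print({k:(v if not hasattr(v,'round') else v) for k,v in s.items()})
for n in ("scene","top"):
    d=r.snapshot(n); cv2.imwrite(f"pics/{n}0.png",cv2.resize(d["img"][:,:,::-1],(800,600),interpolation=cv2.INTER_CUBIC))
    print(n,{k:v for k,v in d.items() if k!="img"})
E
```

```text
pics
{'clock': 0.0, 'joints': array([-1.40551581e+00,  4.94177647e-01,  1.34613093e+00, -2.24060039e-05,
        1.30249753e+00, -9.54821649e-02]), 'qvel': array([ 5.77630527e-05, -2.52994038e-05,  4.54044022e-04,  4.22361922e-04,
        5.68750465e-04,  7.87971985e-04]), 'effort': array([ 5.35486310e-03, -8.82153225e+01, -3.83861053e+01,  3.95830903e-04,
        9.81287565e-03, -4.80937530e-06]), 'ee_pos': array([ 0.16108337, -0.60351298,  0.23070376]), 'eef_rot': array([-3.11372514e+00, -4.08297251e-01,  1.00378158e-04]), 'wrist_force': array([ 0.2447012 , -0.98462541, -0.93626366]), 'torque': array([ 0.01592492, -0.01768065, -0.04217361]), 'gripper_width': 0.08546861263852176}
scene {'fov_y': 51.98061203534702, 'cx': 248.24943975003595, 'cy': 189.93217008683087, 'k1': -0.11517475600866839, 'position': array([1.14202931, 0.03911633, 1.23158101]), 'attitude': array([-1.90626415, -1.96105228,  0.54295   ])}
top {'fov_y': 57.15382451058355, 'cx': 258.77108272165714, 'cy': 190.23156207489453, 'k1': -0.09056388952003513, 'position': array([ 0.38129559, -0.00399011,  1.0052301 ]), 'attitude': array([-2.12441906,  2.15266225, -0.12768427])}
```

View pics/scene0.png

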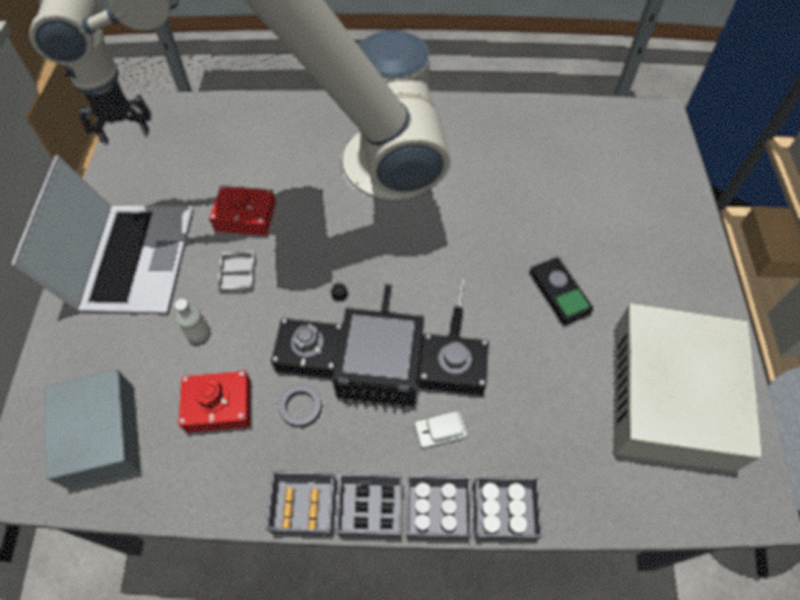

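View pics/top0.png

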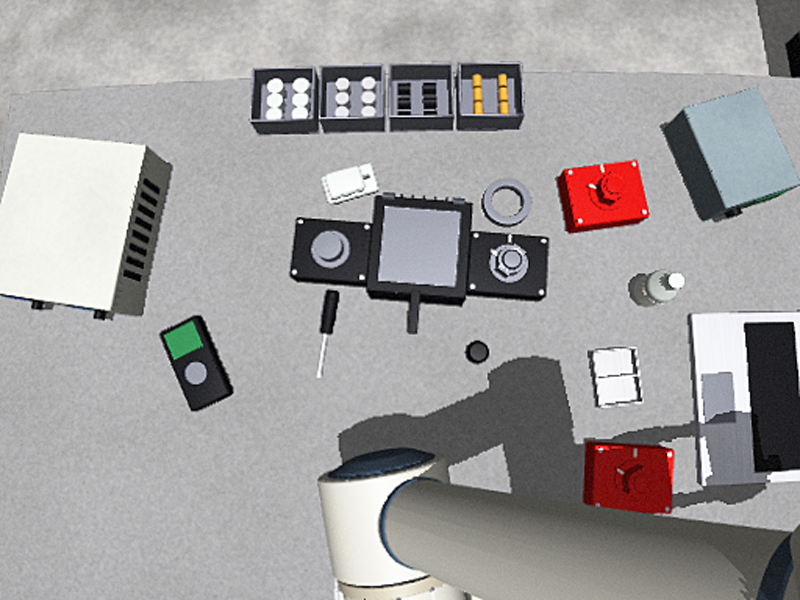

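In the top view (800x600) the candidates are the right black pod (508,260), which has a stepped collar with lugs and a white mark; the left black pod (328,248), which has a plain round cap and so is the blank; and the red pods (603,195) and (630,480), which are excluded by colour. The right black pod fits the description, so I'll confirm it in an enlarged crop.

```bash
cat > h.py <<'E'
import numpy as np, cv2
from scipy.spatial.transform import Rotation as R
def intr(d):
    f=d["img"].shape[0]/2/np.tan(np.radians(d["fov_y"])/2)
    return np.array([[f,0,d["cx"]],[0,f,d["cy"]],[0,0,1]]),np.array([d["k1"],0,0,0,0.])
def ray(d,uv):
    K,D=intr(d); p=cv2.undistortPoints(np.array([[uv]],float),K,D)[0,0]
    return R.from_rotvec(d["attitude"]).apply([p[0],p[1],1.])
def onz(d,uv,z):
    v=ray(d,uv); c=d["position"]; return c+v*(z-c[2])/v[2]
def proj(d,P):
    K,D=intr(d); Rm=R.from_rotvec(d["attitude"]).as_matrix().T
    return cv2.projectPoints(np.array(P,float).reshape(-1,1,3),cv2.Rodrigues(Rm)[0],-Rm@d["position"],K,D)[0][:,0]
def crop(d,x0,y0,x1,y1,s,name):
    cv2.imwrite(name,cv2.resize(d["img"][y0:y1,x0:x1,::-1],None,fx=s,fy=s,interpolation=cv2.INTER_CUBIC))
E
python3 - <<'E'
from station import r
from h import *
d=r.snapshot("top")
crop(d,290,140,360,200,10,"pics/c1.png")
crop(d,180,115,355,220,4.5,"pics/c2.png")
d=r.snapshot("scene")
crop(d,170,180,320,265,5,"pics/c3.png")
E
```

```text
(no output)
```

View pics/c1.png

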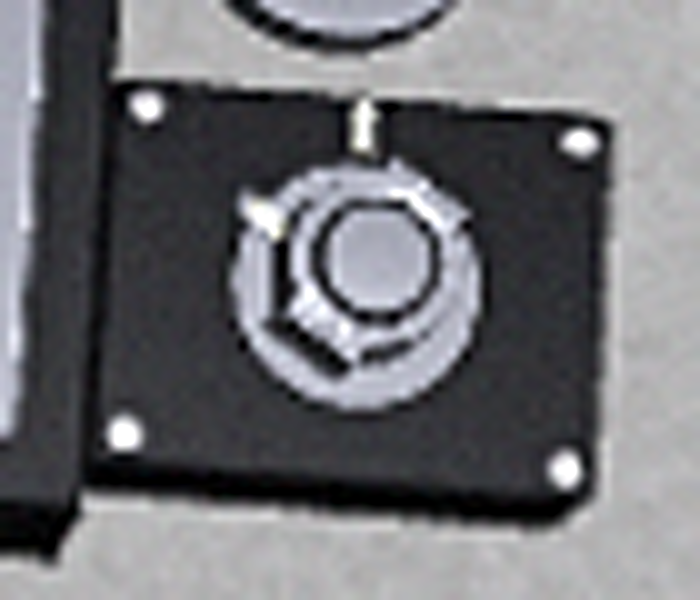

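View pics/c2.png

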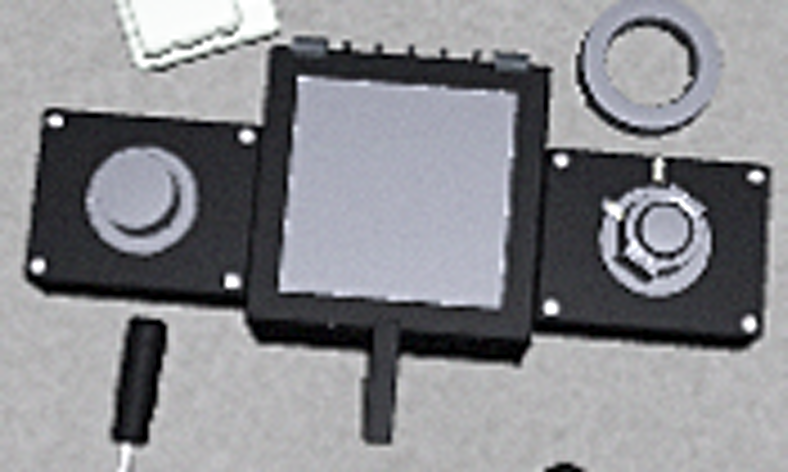

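View pics/c3.png

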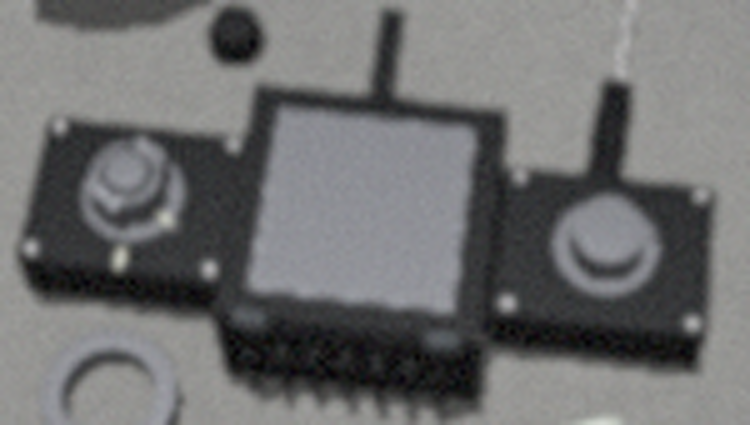

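The enlarged crops confirm the right black pod: in c1 the lugged collar is centred near (360,285), the white mark is at (362,125) and the pointer's white line is at (263,213). Next I'll measure it.

```bash
cat > meas.py <<'E'
from station import r
from h import *
def blobs(d,box,thr):
    x0,y0,x1,y1=box; im=d["img"][y0:y1,x0:x1].astype(float).min(2)
    m=(im>thr).astype(np.uint8); n,l,st,c=cv2.connectedComponentsWithStats(m,connectivity=8)
    out=[]
    for i in range(1,n):
        w=(l==i)*(im-thr+1); ys,xs=np.mgrid[y0:y1,x0:x1]; out.append((np.array([(xs*w).sum(),(ys*w).sum()])/w.sum(),st[i,4]))
    return out
if __name__=="__main__":
    for cam,box in (("top",(298,146,353,192)),("scene",(172,200,218,240))):
        d=r.snapshot(cam)
        for c,a in blobs(d,box,185): print(cam,c.round(1),a,onz(d,c,.055).round(4),onz(d,c,.06).round(4))
E
python3 meas.py
python3 - <<'E'
from h import *
from station import r
d=r.snapshot("top")
g=lambda u,v:((u+.5)/10-.5+290,(v+.5)/10-.5+140)
S=[onz(d,g(*p),.056) for p in((147,105),(581,140),(124,433),(566,468))]
print(np.round(S,4),np.mean(S,0).round(4))
m=onz(d,g(362,125),.055);p=onz(d,g(263,213),.06);print("mark",m,"ptr",p)
fl=onz(d,g(358,285),.06);print("flange",fl)
g2=lambda u,v:((u+.5)/4.5-.5+180,(v+.5)/4.5-.5+115)
print("plate z.0975",[onz(d,g2(*q),.0972).round(4) for q in((295,76),(518,93),(500,308),(280,292))])
print("tongue z.101",[onz(d,g2(*q),.101).round(4) for q in((374,325),(400,325),(364,442),(391,442))])
E
```

```text
top [302. 146.] 1 [ 0.638  -0.1057  0.055 ] [ 0.6366 -0.1052  0.06  ]
top [309.  146.4] 2 [ 0.6366 -0.1251  0.055 ] [ 0.6352 -0.1245  0.06  ]
top [314.  147.4] 2 [ 0.6334 -0.1389  0.055 ] [ 0.6321 -0.1382  0.06  ]
top [317.2 147.8] 4 [ 0.6321 -0.1476  0.055 ] [ 0.6308 -0.1468  0.06  ]
top [323.6 146. ] 4 [ 0.6371 -0.1658  0.055 ] [ 0.6358 -0.1649  0.06  ]
top [331. 146.] 1 [ 0.6369 -0.1863  0.055 ] [ 0.6355 -0.1853  0.06  ]
top [349.2 147.8] 2 [ 0.6313 -0.2369  0.055 ] [ 0.6299 -0.2357  0.06  ]
top [331.4 149. ] 8 [ 0.6283 -0.187   0.055 ] [ 0.627 -0.186  0.06 ]
top [304.3 150.4] 5 [ 0.6254 -0.1117  0.055 ] [ 0.6241 -0.1111  0.06  ]
top [326. 152.] 5 [ 0.6198 -0.1717  0.055 ] [ 0.6186 -0.1708  0.06  ]
top [344.4 150. ] 12 [ 0.6249 -0.2232  0.055 ] [ 0.6236 -0.222   0.06  ]
top [347.5 153.5] 5 [ 0.6149 -0.2313  0.055 ] [ 0.6137 -0.2301  0.06  ]
top [352.  153.6] 2 [ 0.6146 -0.2437  0.055 ] [ 0.6134 -0.2425  0.06  ]
top [320.9 157.3] 4 [ 0.6053 -0.157   0.055 ] [ 0.6041 -0.1562  0.06  ]
top [352. 156.] 1 [ 0.6077 -0.2434  0.055 ] [ 0.6065 -0.2421  0.06  ]
top [331.4 160. ] 19 [ 0.5971 
[... 1207 characters left out ...]
191. ] 10 [ 0.5116 -0.133   0.055 ] [ 0.5109 -0.1323  0.06  ]
top [348. 191.] 1 [ 0.5102 -0.2274  0.055 ] [ 0.5095 -0.2262  0.06  ]
[[ 0.6261 -0.1115  0.056 ]
 [ 0.6145 -0.2314  0.056 ]
 [ 0.5343 -0.1024  0.056 ]
 [ 0.5229 -0.2227  0.056 ]] [ 0.5745 -0.167   0.056 ]
mark [ 0.61982586 -0.17096003  0.055     ] ptr [ 0.5941819  -0.14187582  0.06      ]
flange [ 0.57370613 -0.16713761  0.06      ]
plate z.0975 [array([0.6691, 0.0492, 0.0972]), array([ 0.6563, -0.0828,  0.0972]), array([ 0.5276, -0.0688,  0.0972]), array([0.539 , 0.0587, 0.0972])]
tongue z.101 [array([0.5182, 0.0043, 0.101 ]), array([ 0.5179, -0.0107,  0.101 ]), array([0.4507, 0.0109, 0.101 ]), array([ 0.4505, -0.0045,  0.101 ])]
```

```bash
cat > go.py <<'E'
import sys
from station import r
from h import *
s=r.state(); t=np.array(list(map(float,sys.argv[1:4])))
Rm=R.from_rotvec(s["eef_rot"])
y=Rm.apply([0,1,0]); print("t",round(s["clock"],2),"pos",s["ee_pos"].round(4),"yang",round(np.arctan2(y[1],y[0]),3),"F",s["wrist_force"].round(1),"w",round(s["gripper_width"],4),"q",s["joints"].round(2))
print("shift",Rm.inv().apply(t-s["ee_pos"]).round(4))
E
python3 go.py 0.5743 -0.167 0.20
```

```text
t 0.35 pos [ 0.1612 -0.6038  0.2311] yang -1.31 F [-0.2 -1.3 -0.7] w 0.0855 q [-1.41  0.49  1.35  0.    1.3  -0.1 ]
shift [ 0.5118 -0.3155  0.0313]
```

drive_tool(
  rows=[
    [1,0.043,-0.026,0,0],
    [1,0.043,-0.026,0,0],
    [1,0.043,-0.026,0,0],
    [1,0.043,-0.026,0,0],
    [1,0.043,-0.026,0,0],
  ],
)

```text
clock: 0.98
ee_pos: [0.3364, -0.4216, 0.2314]
eef_rot: [3.115, 0.408, 0.0]
wrist_force: [0.6, -0.7, 0.1]
gripper_width: 0.0855
```

drive_tool(
  rows=[
    [1,0.043,-0.026,0,0],
    [1,0.043,-0.026,0,0],
    [1,0.043,-0.026,0,0],
    [1,0.043,-0.026,0,0],
    [1,0.043,-0.026,0,0],
  ],
)

```text
clock: 1.6
ee_pos: [0.5106, -0.2405, 0.2314]
eef_rot: [3.115, 0.409, 0.0]
wrist_force: [-0.4, 0.1, 0.7]
gripper_width: 0.0851
```

drive_tool(
  rows=[
    [1,0,0,0,-0.16],
    [1,0,0,0,-0.16],
    [1,0,0,0,-0.16],
    [1,0,0,0,-0.16],
    [1,0,0,0,0],
  ],
)

```text
clock: 2.22
ee_pos: [0.5096, -0.2418, 0.2313]
eef_rot: [2.829, 1.367, 0.0]
wrist_force: [-0.5, -0.1, 0.4]
gripper_width: 0.0857
```

```bash
python3 go.py 0.5743 -0.167 0.13
```

```text
t 2.23 pos [ 0.5096 -0.2418  0.2313] yang -0.671 F [-0.5 -0.1  0.4] w 0.0857 q [-0.55  0.41  1.5   0.    1.24  0.12]
shift [0.0988 0.0042 0.1013]
```

drive_tool(
  rows=[
    [1,0.033,0.0014,0,0],
    [1,0.033,0.0014,0,0],
    [1,0.033,0.0014,0,0],
    [1,0,0,0.04,0],
    [1,0,0,0.04,0],
  ],
)

```text
clock: 2.85
ee_pos: [0.5748, -0.1665, 0.1506]
eef_rot: [2.83, 1.362, 0.001]
wrist_force: [0.4, -0.5, -0.7]
gripper_width: 0.0853
```

```bash
python3 - <<'E'
from station import r
from h import *
for n,b in (("scene",(150,160,300,265)),("top",(230,110,360,220))):
    d=r.snapshot(n); im=d["img"]
    x=np.array([.9953,-.0968,0]);y=np.array([.0968,.9953,0]);C=np.array([.5743,-.167,.055]);P=np.array([.598,-.0125,0])
    T=P-.12*x+[0,0,.094]
    pts=[C+.045*x,C+[0,0,.04],C+.052*x+.07*y,C-.052*x-.07*y,T,T-.028*x+[0,0,.007]]
    x0,y0,x1,y1=b; k=5
    big=cv2.resize(im[y0:y1,x0:x1,::-1],None,fx=k,fy=k,interpolation=cv2.INTER_CUBIC)
    for p in proj(d,pts):
        q=((p-[x0,y0]+.5)*k).astype(int); cv2.drawMarker(big,tuple(map(int,q)),(0,255,0),0,8)
    cv2.imwrite(f"pics/v1_{n}.png",big)
E
python3 go.py 0.5743 -0.167 0.06
```

```text
t 2.95 pos [ 0.5722 -0.1658  0.1478] yang -0.674 F [-1.6  0.9  0.1] w 0.0857 q [-0.38  0.55  1.51  0.    1.09  0.29]
shift [0.0006 0.0029 0.0878]
```

View pics/v1_scene.png

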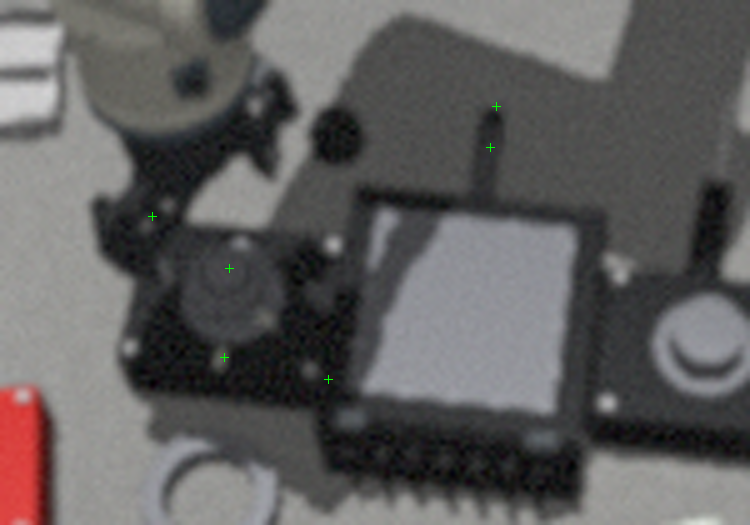

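View pics/v1_top.png

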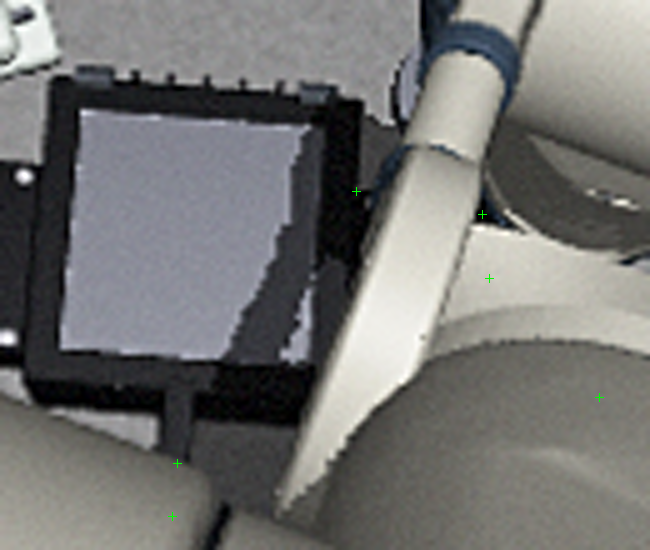

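Scene view (enlarged crop): the predicted mark (224,357) and tongue tip (496,106) fall within about 1 source pixel (2-3 mm) of the observed (219,362) and (492,112). I'll go with a compromise centre of (0.575, -0.1675) and descend.

```bash
python3 go.py 0.575 -0.1675 0.061
```

```text
t 2.95 pos [ 0.5722 -0.1658  0.1478] yang -0.674 F [-1.6  0.9  0.1] w 0.0857 q [-0.38  0.55  1.51  0.    1.09  0.29]
shift [0.0006 0.0038 0.0868]
```

drive_tool(
  rows=[
    [1,0,0.002,0.02,0],
    [1,0,0.001,0.02,0],
    [1,0,0,0,0],
    [1,0,0,0,0],
    [1,0,0,0,0],
  ],
)

```text
clock: 3.58
ee_pos: [0.5772, -0.1689, 0.1126]
eef_rot: [2.828, 1.366, 0.002]
wrist_force: [-0.1, 0.2, -0.4]
gripper_width: 0.0853
```

```bash
python3 go.py 0.575 -0.1675 0.061
```

```text
t 3.58 pos [ 0.5772 -0.1689  0.1126] yang -0.671 F [-0.1  0.2 -0.4] w 0.0853 q [-0.38  0.59  1.53  0.    1.01  0.29]
shift [-0.0003 -0.0027  0.0515]
```

drive_tool(
  rows=[
    [1,0,-0.0025,0.02,0],
    [1,0,0,0.02,0],
    [1,0,0,0.01,0],
    [1,0,0,0,0],
    [1,0,0,0,0],
  ],
)

```text
clock: 4.2
ee_pos: [0.5752, -0.1673, 0.0621]
eef_rot: [2.828, 1.367, 0.001]
wrist_force: [0.6, 0.7, -0.2]
gripper_width: 0.0853
```

```bash
python3 go.py 0.575 -0.1675 0.061
python3 - <<'E'
from station import r
from h import *
d=r.snapshot("scene");crop(d,160,170,260,245,7,"pics/s2.png")
E
```

```text
t 4.2 pos [ 0.5752 -0.1673  0.0621] yang -0.67 F [ 0.6  0.7 -0.2] w 0.0853 q [-0.38  0.66  1.58 -0.    0.9   0.29]
shift [-0.0003 -0.      0.0011]
```

View pics/s2.png

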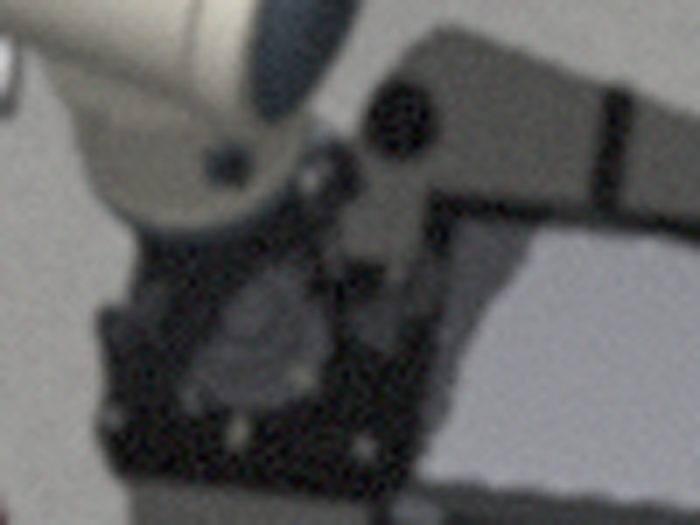

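The fingers straddle the collar: body near (265,330), pointer at (305,378), mark at (237,432). Closing now.

drive_tool(
  rows=[
    [-1,0,0,0,0],
    [-1,0,0,0,0],
    [-1,0,0,0,0],
    [-1,0,0,0,0],
    [-1,0,0,0,0],
  ],
)

```text
clock: 4.88
ee_pos: [0.5745, -0.1669, 0.0619]
eef_rot: [-2.828, -1.367, 0.0]
wrist_force: [-4.2, 2.9, 11.2]
gripper_width: 0.0511
```

```bash
python3 go.py 0.575 -0.1675 0.061
```

```text
t 4.88 pos [ 0.5745 -0.1669  0.0619] yang -0.67 F [-4.2  2.9 11.2] w 0.0511 q [-0.38  0.66  1.58  0.    0.9   0.29]
shift [-0.0002  0.0008  0.0009]
```

Gripped at 51 mm, which matches the 52 mm flats. Now turning clockwise and raising 1 mm to relieve the 11 N.

drive_tool(
  rows=[
    [-1,0,0,-0.001,0.1],
    [-1,0,0,0,0.1],
    [-1,0,0,0,0.1],
    [-1,0,0,0,0.1],
    [-1,0,0,0,0.1],
  ],
)

```text
clock: 5.5
ee_pos: [0.5749, -0.1674, 0.0621]
eef_rot: [3.079, 0.62, 0.0]
wrist_force: [2.7, -3.1, -7.5]
gripper_width: 0.0514
```

drive_tool(
  rows=[
    [-1,0,0,0,0.1],
    [-1,0,0,0,0.1],
    [-1,0,0,0,0.1],
    [-1,0,0,0,0.1],
    [-1,0,0,0,0.1],
  ],
)

```text
clock: 6.12
ee_pos: [0.575, -0.168, 0.0621]
eef_rot: [3.136, -0.161, 0.001]
wrist_force: [1.8, -9.0, -10.4]
gripper_width: 0.0512
```

drive_tool(
  rows=[
    [-1,0,0,0,0],
    [-1,0,0,0,0],
    [-1,0,0,0,0],
    [-1,0,0,0,0],
    [-1,0,0,0,0],
  ],
)

```text
clock: 6.75
ee_pos: [0.575, -0.168, 0.0621]
eef_rot: [3.137, -0.156, 0.001]
wrist_force: [1.8, -9.0, -9.2]
gripper_width: 0.0508
```

```bash
python3 go.py 0.575 -0.1675 0.061
python3 - <<'E'
from station import r
from h import *
d=r.snapshot("scene");crop(d,160,170,260,245,7,"pics/s3.png")
E
```

```text
t 6.75 pos [ 0.575  -0.168   0.0621] yang -1.67 F [ 1.8 -9.  -9.2] w 0.0508 q [-0.38  0.66  1.58 -0.    0.9   1.29]
shift [-0.     -0.0005  0.0011]
```

View pics/s3.png

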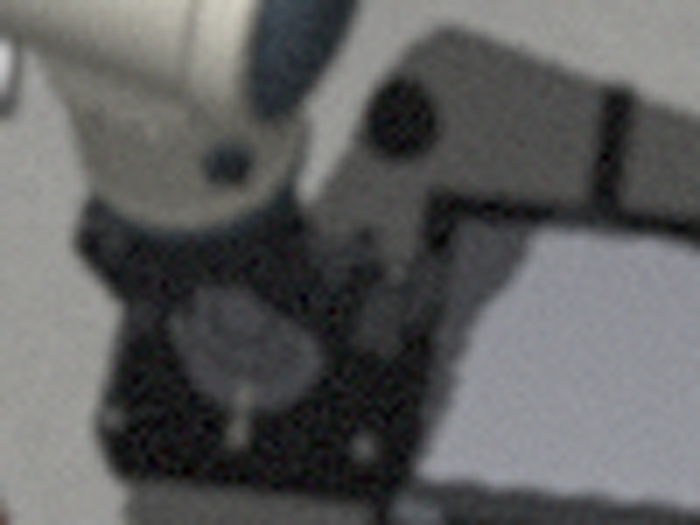

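The pointer line at (244,395) now runs straight into the mark at (237,432), pointing along the pod's x. I'll open the gripper and rise.

drive_tool(
  rows=[
    [1,0,0,0,0],
    [1,0,0,0,0],
    [1,0,0,0,0],
    [1,0,0,0,0],
    [1,0,0,0,0],
  ],
)

```text
clock: 7.42
ee_pos: [0.5748, -0.1671, 0.0623]
eef_rot: [-3.138, 0.156, -0.0]
wrist_force: [0.3, -0.5, -0.4]
gripper_width: 0.0852
```

drive_tool(
  rows=[
    [1,0,0,-0.02,0],
    [1,0,0,-0.04,0],
    [1,0,0,-0.05,0],
    [1,0,0,-0.02,0],
    [1,0,0,0,0],
  ],
)

```text
clock: 8.05
ee_pos: [0.5755, -0.1674, 0.1939]
eef_rot: [3.137, -0.156, 0.005]
wrist_force: [0.1, -0.1, 0.1]
gripper_width: 0.0854
```

```bash
python3 go.py 0.479 -0.0005 0.16
python3 - <<'E'
from station import r
from h import *
d=r.snapshot("scene");crop(d,160,170,260,245,7,"pics/s4.png")
E
```

```text
t 8.05 pos [ 0.5755 -0.1674  0.1939] yang -1.67 F [ 0.1 -0.1  0.1] w 0.0854 q [-0.38  0.49  1.46  0.    1.18  1.29]
shift [-0.1126 -0.1565  0.0334]
```

View pics/s4.png

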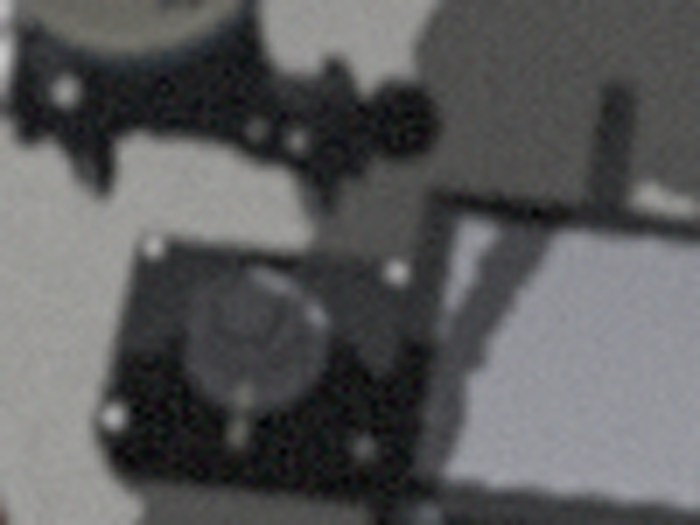

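The pointer at (244,393) is still on the mark at (238,432). Moving above the tongue; I'll check the collar again from the top view.

drive_tool(
  rows=[
    [1,-0.028,-0.039,0,0],
    [1,-0.028,-0.039,0,0],
    [1,-0.028,-0.039,0,0],
    [1,-0.028,-0.039,0,0],
    [1,0,0,0,0],
  ],
)

```text
clock: 8.72
ee_pos: [0.4761, 0.0015, 0.1911]
eef_rot: [-3.137, 0.152, 0.005]
wrist_force: [0.2, -0.4, -0.2]
gripper_width: 0.0856
```

```bash
python3 go.py 0.479 -0.0005 0.075
python3 - <<'E'
from station import r
from h import *
d=r.snapshot("top");crop(d,290,140,360,200,10,"pics/t5.png")
d=r.snapshot("scene");crop(d,200,150,300,225,7,"pics/s5.png")
E
```

```text
t 8.72 pos [0.4761 0.0015 0.1911] yang -1.667 F [ 0.2 -0.4 -0.2] w 0.0856 q [-0.12  0.34  1.75  0.    1.06  1.54]
shift [0.0035 0.0018 0.1161]
```

View pics/t5.png

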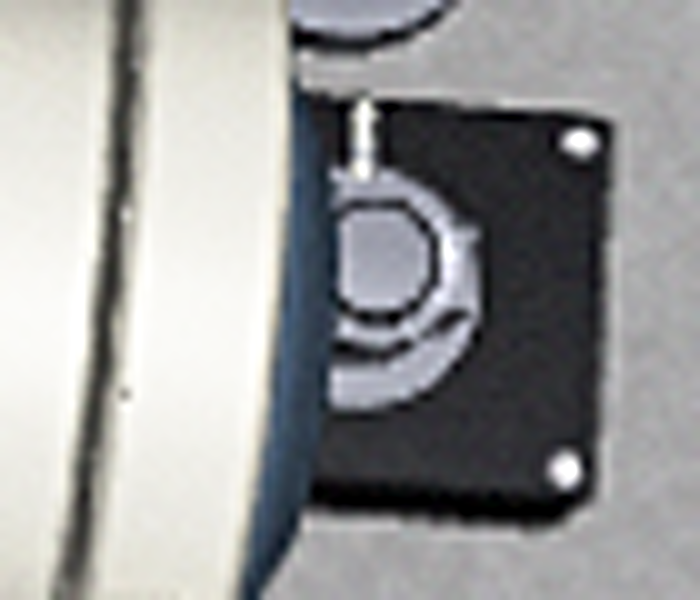

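View pics/s5.png

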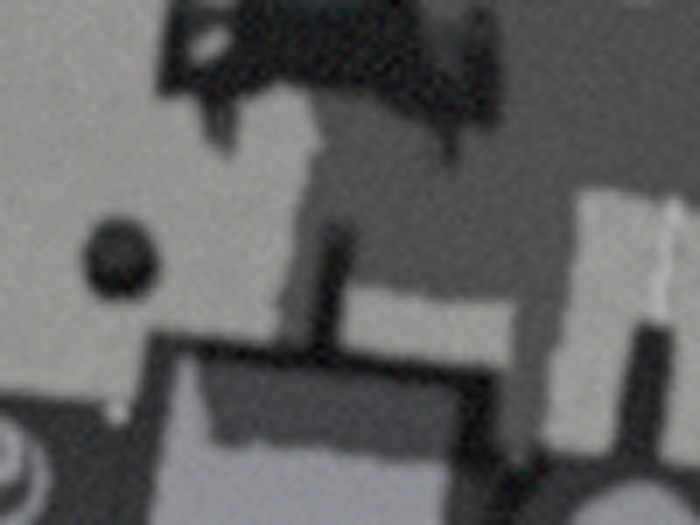

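In the top view the pointer and mark have merged into one line at (363,100-178), so the collar is locked. In the scene view the tongue (330,290) sits centred between the fingertips (220,150) and (450,160). Descending.

drive_tool(
  rows=[
    [1,0.003,0.001,0.03,0],
    [1,0,0,0.04,0],
    [1,0,0,0.03,0],
    [1,0,0,0.015,0],
    [1,0,0,0,0],
  ],
)

```text
clock: 9.45
ee_pos: [0.4813, -0.0028, 0.0759]
eef_rot: [-3.138, 0.157, 0.004]
wrist_force: [-0.2, -1.0, 0.7]
gripper_width: 0.0856
```

```bash
python3 go.py 0.479 -0.0005 0.075
python3 - <<'E'
from station import r
from h import *
d=r.snapshot("scene");crop(d,200,150,300,225,7,"pics/s6.png")
E
```

```text
t 9.45 pos [ 0.4813 -0.0028  0.0759] yang -1.671 F [-0.2 -1.   0.7] w 0.0856 q [-0.13  0.53  1.86 -0.    0.76  1.54]
shift [-0.0025 -0.002   0.0009]
```

View pics/s6.png

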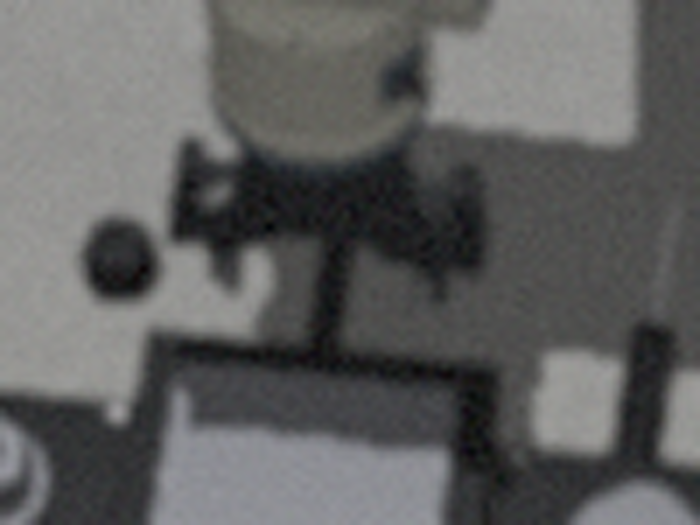

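The tongue (330,300) is between the fingers at (228,275) and (440,280). I'll correct by 2 mm and close.

drive_tool(
  rows=[
    [1,-0.002,-0.002,0,0],
    [1,0,0,0,0],
    [-1,0,0,0,0],
    [-1,0,0,0,0],
    [-1,0,0,0,0],
  ],
)

```text
clock: 10.12
ee_pos: [0.4799, 0.0001, 0.0773]
eef_rot: [-3.138, 0.156, -0.0]
wrist_force: [0.0, 0.3, -0.3]
gripper_width: 0.0321
```

drive_tool(
  rows=[
    [-1,0,0,0,0],
    [-1,0,0,0,0],
    [-1,0,0,0,0],
    [-1,0,0,0,0],
    [-1,0,0,0,0],
  ],
)

```text
clock: 10.75
ee_pos: [0.4797, -0.0007, 0.0773]
eef_rot: [3.137, -0.155, -0.0]
wrist_force: [-2.2, -12.4, 2.1]
gripper_width: 0.0145
```

```bash
python3 go.py 0.479 -0.0005 0.075
```

```text
t 10.75 pos [ 0.4797 -0.0007  0.0773] yang -1.67 F [ -2.2 -12.4   2.1] w 0.0145 q [-0.13  0.52  1.86 -0.    0.76  1.55]
shift [-0.0008 -0.0001  0.0023]
```

Gripped at 14.5 mm on the 16 mm bar. Lifting along the arc.

drive_tool(
  rows=[
    [-1,0.001,0.001,-0.016,0],
    [-1,0.002,0,-0.0155,0],
    [-1,0.0033,0,-0.0155,0],
    [-1,0.0044,0,-0.015,0],
    [-1,0.0057,0,-0.0146,0],
  ],
)

```text
clock: 11.38
ee_pos: [0.4966, -0.0027, 0.1542]
eef_rot: [3.138, -0.156, 0.001]
wrist_force: [7.2, -1.9, -9.7]
gripper_width: 0.0146
```

```bash
python3 go.py 0.4959 -0.002 0.1539
python3 - <<'E'
from station import r
from h import *
d=r.snapshot("scene");crop(d,190,140,310,230,6,"pics/s7.png")
E
```

```text
t 11.38 pos [ 0.4966 -0.0027  0.1542] yang -1.67 F [ 7.2 -1.9 -9.7] w 0.0146 q [-0.13  0.42  1.75 -0.    0.97  1.54]
shift [-0.0007 -0.0006  0.0003]
```

View pics/s7.png

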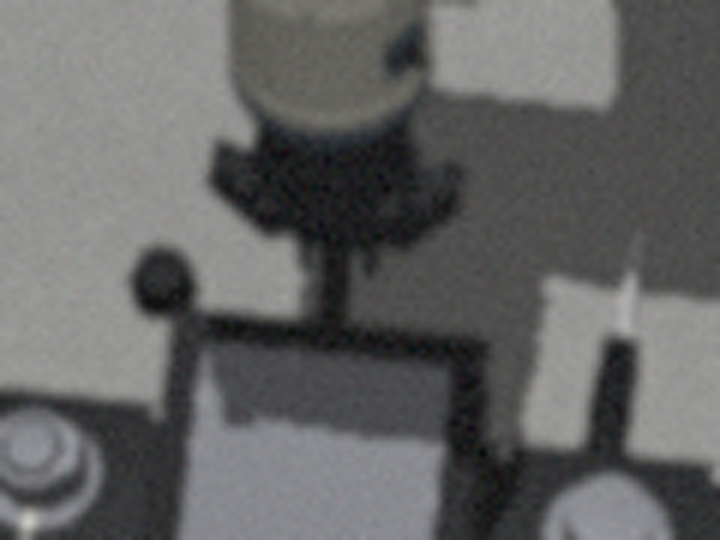

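The flap is rising with the fingers: its front edge runs (190,325)-(485,350) and the tongue is held at (335,270). Forces are small. Continuing.

drive_tool(
  rows=[
    [-1,0.0065,0,-0.0143,0],
    [-1,0.0077,0,-0.0138,0],
    [-1,0.009,0,-0.013,0],
    [-1,0.0099,0,-0.0121,0],
    [-1,0.0109,0,-0.0116,0],
  ],
)

```text
clock: 12.05
ee_pos: [0.5394, -0.0069, 0.218]
eef_rot: [-3.138, 0.156, 0.003]
wrist_force: [5.3, -0.9, -13.1]
gripper_width: 0.0148
```

drive_tool(
  rows=[
    [-1,0,0,0,0],
    [-1,0,0,0,0],
    [-1,0,0,0,0],
    [-1,0,0,0,0],
    [-1,0,0,0,0],
  ],
)

```text
clock: 12.68
ee_pos: [0.5398, -0.0069, 0.2182]
eef_rot: [3.138, -0.156, 0.0]
wrist_force: [4.9, -2.3, -10.5]
gripper_width: 0.015
```

```bash
python3 go.py 0.540 -0.0066 0.2187
python3 - <<'E'
from station import r
from h import *
x=np.array([.9953,-.0968,0]);y=np.array([.0968,.9953,0]);P=np.array([.598,-.0125,0])
H=P+.082*x+[0,0,.094]
for n,b in (("scene",(190,140,310,230)),("top",(210,110,360,220))):
    d=r.snapshot(n);x0,y0,x1,y1=b;k=5
    big=cv2.resize(d["img"][y0:y1,x0:x1,::-1],None,fx=k,fy=k,interpolation=cv2.INTER_CUBIC)
    for th,c in ((.698,(0,0,255)),(.785,(0,255,0)),(.873,(255,0,0))):
        u=-x*np.cos(th)+np.array([0,0,np.sin(th)]); nn=x*np.sin(th)+np.array([0,0,np.cos(th)])
        for s in(-.084,.084):
            q=((proj(d,[H+.165*u+.003*nn+s*y])[0]-[x0,y0]+.5)*k); cv2.drawMarker(big,tuple(map(int,q)),c,0,8)
    cv2.imwrite(f"pics/v8_{n}.png",big)
    if n=="top": crop(d,290,140,360,200,10,"pics/t8.png")
E
```

```text
t 12.68 pos [ 0.5398 -0.0069  0.2182] yang -1.67 F [  4.9  -2.3 -10.5] w 0.015 q [-0.12  0.39  1.57 -0.    1.18  1.55]
shift [ 0.0002 -0.0003 -0.0005]
```

View pics/v8_scene.png

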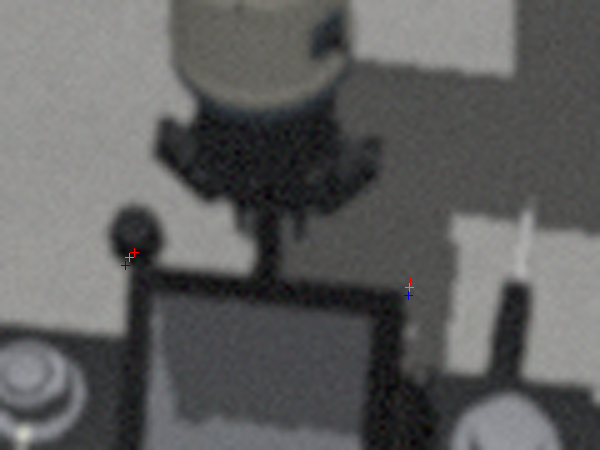

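View pics/v8_top.png

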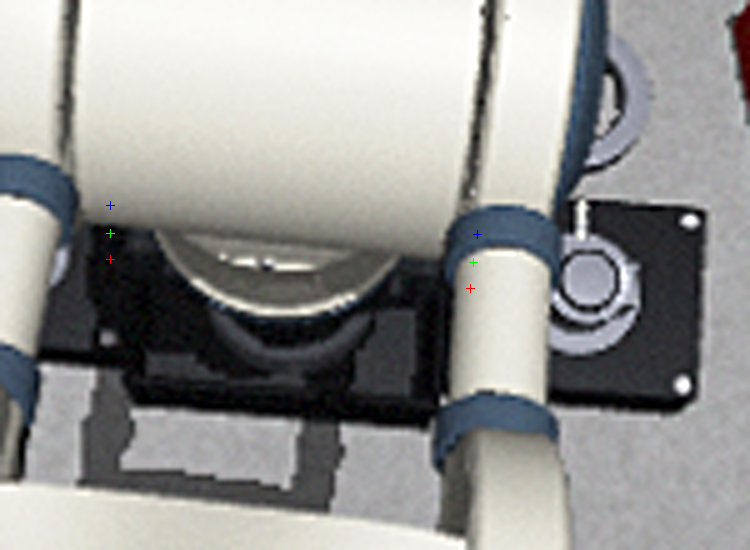

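Run:
```python
from station import r
from h import *
x=np.array([.9953,-.0968,0]);y=np.array([.0968,.9953,0]);P=np.array([.598,-.0125,0])
H=P+.082*x+[0,0,.094]
d=r.snapshot("scene");K=5
for th,b in ((0,(170,180)),(.698,(190,140)),(.785,(190,140)),(.873,(190,140))):
    u=-x*np.cos(th)+np.array([0,0,np.sin(th)]); nn=x*np.sin(th)+np.array([0,0,np.cos(th)])
    print(th,[((p-b+.5)*K).round(0).tolist() for p in proj(d,[H+.165*u+.003*nn-.084*y,H+.165*u+.003*nn+.084*y,H+.003*nn-.084*y,H+.003*nn+.084*y])])
crop(d,205,175,285,235,10,"pics/s9.png")
```

```text
0 [[258.0, 80.0], [511.0, 107.0], [215.0, 309.0], [484.0, 340.0]]
0.698 [[134.0, 252.0], [410.0, 281.0], [114.0, 512.0], [383.0, 544.0]]
0.785 [[130.0, 258.0], [409.0, 287.0], [114.0, 513.0], [383.0, 544.0]]
0.873 [[125.0, 265.0], [408.0, 295.0], [114.0, 513.0], [383.0, 544.0]]
```

View pics/s9.png

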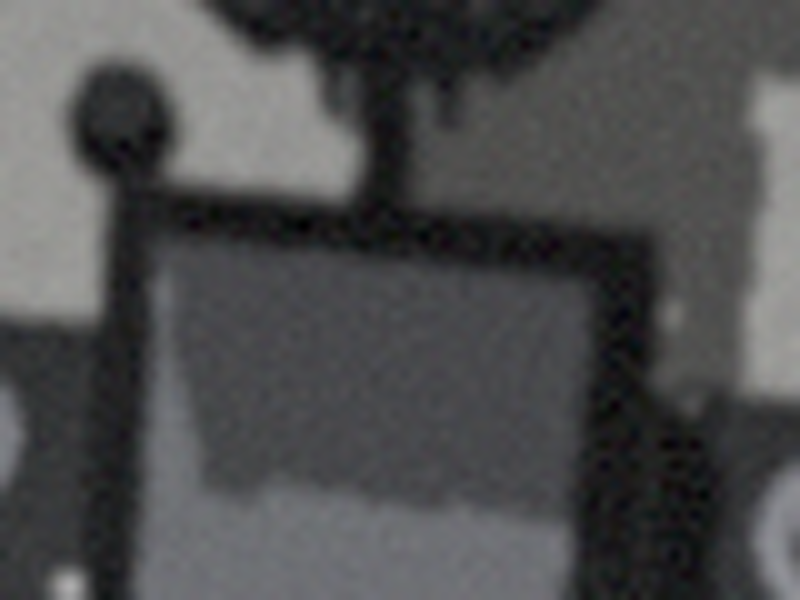

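The flap's front corners, seen at (132,267) and (401,292), match the bias-corrected 45° prediction of (132,266) and (403,295). The grasp height of 0.237 m agrees as well. The pointer and mark are still one line in the top view at (583,200-240). Handing in.

```bash
python3 go.py 0.540 -0.0066 0.2187; python3 -c "
from station import r
print(r.finish_job())"
```

```text
t 12.82 pos [ 0.5398 -0.0069  0.2182] yang -1.67 F [ 5.9 -1.3 -9.2] w 0.0148 q [-0.12  0.39  1.57 -0.    1.18  1.55]
shift [ 0.0002 -0.0003 -0.0005]
the job is handed in; nothing more can be done
None
```

I turned the lock collar on the right-hand black pod clockwise by about 1.0 rad, until its pointer lined up with the white lock mark. Then I gripped the flap's tongue, raised it to 45°, and handed the job in at 12.8 s with the fingers still holding it.

**Last checks:**
- **Collar:** the pointer and the mark form one line in the top view.
- **Flap angle:** the grasp height of 0.237 m and the flap's corner positions in the scene view both put it at about 0.785 rad. The corner check only agreed after I removed a bias of 1–2 pixels in that camera.
- **Hold:** the wrist force is steady at about 10 N, higher than the flap's 2–3 N spring load; I took the extra to be stress in the grip. The fingers stand at 14.8 mm on the 16 mm tongue.
- **Bystanders:** I didn't touch any that I know of, but I didn't measure their positions at the end.

One estimate disagreed. Placing the port from the pod's position put it 8 mm nearer the robot than the plate and tongue showed, so I used the plate and tongue.

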